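# Lock the red board stop in the channel rail

### The arm

A 6-joint arm with a two-finger parallel gripper is mounted at the origin on a cart in front of the work surface, level with it; the furniture and walls round the work are solid. World frame = base frame: x ahead of the robot, y to its left, z up, the work surface at z = 0. Lengths are in m, angles in rad, forces in N, time in s.
With the tool pointing down it reaches from about 0.3 to 0.875 m from the base axis. Payload 4.2 kg.
Tool frame: the origin (TCP) lies on the front face of the gripper's body, between the roots of the fingers; the fingertips stand 73 mm ahead of it and the grasp point (between the pads) lies 54 mm ahead of it; z points along the fingers, y is the line along which they close (so a half turn about z gives the same grasp; the last joint's range is limited). The gripper opens to 85 mm and grips with 20 to 120 N. Pads are 22 mm wide; open, the fingers measure 114 mm over their backs; the gripper's body (76 mm by 85 mm) begins 54 mm behind the grasp point. The pads swing forward as they close: fully open they stand 13 mm farther back than shut.
Start: joints at [1.085, 0.32, 1.565, -0, 1.257, -0.02], TCP at [0.258, 0.514, 0.304] pointing down, gripper open.
Joint ranges: [-3.11, 3.11], [-0.84, 2.01], [0.21, 2.61], [-1.34, 4.49], [0.05, 2.63], [-2.56, 2.56]. Speed limits (rad/s): [2.57, 2.57, 3.14, 3.14, 3.14, 3.14].

### API

Orientations are given as [roll, pitch, yaw] about the fixed x, y, z axes, in that order (R = Rz(yaw) Ry(pitch) Rx(roll)).
In Python, from plant import bot gives the robot as it stands. The module is installed in compiled form; this text tells all that it offers.
- The arm moves only by the tool servo_tool, never from a script. Its argument "targets" is a list of rows, each a list of 3 entries, a list of its own where there are three numbers: the shift along the tool's x, y, z in cm, then the turn, a rotation vector about the tool's x, y, z in degrees, then the gripper command: -1 is shut, 1 is fully open, values between are in proportion. In form: [[[tx, ty, tz], [wx, wy, wz], grip], ...]. A call has 1 to 20 rows; each row shifts and turns the commanded pose from where the row before left it, along the tool's axes as they then stand; what a row does not reach is not made up. A row lasts 1/8 s, in which the tool goes at most 62.5 mm and 10.7 degrees, less where a joint would pass 70% of its speed; a pose out of reach is approached as far as the arm can. A call is refused whole if a number of a shift passes 6.25 or a number of a turn 10.7, either way. A call with a gripper value outside its range is refused whole. The fingers move at their own pace and stop on an object; "grip_force" is the grip in N (left out, the last holds). Time passes only in rows, so rows that do not move let the fingers close. It gives the time, the measured TCP pose, the force, the opening and the grip force at its end, in the units of the state.
- bot.state(): the state, without advancing time (a new reading comes with each control period).
- bot.capture(name): name is "scene" or "top"; returns a dict with "color" (420x560x3 uint8, red, green, blue), "depth" (420x560 float32, m along the optical axis (not along the pixel's ray), 0 where there is no reading), "fx", "fy", "cx", "cy" (pixels), "xyz" and "rotation" of the camera in the world. Camera axes: x right, y up, looking along -z (the intrinsics and any distortion apply to the point x, -y, -z); pixel columns grow to the right and rows downward; lengths in m; the calibration is good to about 2 mm. A picture is of the moment at which its call begins.
- bot.finish_job(): hands the job in; it is judged then, once.
The state is a dict: "time": time; "joint_positions": joint angles; "dq": joint speeds; "joint_efforts": joint torques, N m; "ee_pos": TCP position; "tool_rot": TCP orientation; "ft_force": force on the tool from outside, world axes, zero at the start; "torque": the same for the moment, N m; "width": opening from 0.0 (shut) to 1.0 (fully open); "grasp_force": force on a finger pad.
Only numpy, scipy, OpenCV 4.12 (cv2) and the standard library are available. Lean on these libraries where they do the work, as an engineer would, in place of code of your own. Each camera call takes 0.05 s, during which the arm holds its last target. There are 200 camera calls.

### The job

Fit the red board stop into the aluminium channel at the yellow tape mark: lower its foot through the slot lengthwise until its round flange sits flat on the lips, then twist it a quarter turn so that the foot lies square across under both lips, and let go. Leave the blue and green stops standing where they are.

Things in the scene. Friction and masses are not known exactly. Their poses are not given: they have to be found in the camera images.
- red_stop_grip (a point): Red-gripped stop, loose, 68 high, standing on its steel foot 58x20x10 mm. Up from the foot: neck 14 dia x 10, flange 44 dia x 4, grip 40x16x44. Point: grip's centre, on the neck's axis, 46 above the foot's underside, 26 above the flange's underside, 22 above its top. x: along foot and grip (both lengthwise alike); y: across the grip's 16 mm (pinch it so, from above); z up.
- blue_stop_grip (a point): A stop like the red one, but with a blue plastic grip, standing on the table: same sizes, point and axes. A bystander.
- green_stop_grip (a point): A stop like the red one, but with a green plastic grip, standing on the table: same sizes, point and axes. A bystander.
- channel_mark (a point): Yellow tape, 12 mm wide, across the fixed channel. Point: mid-slot, level with the lips' top, 42 above the table. x across, y along channel and slot, z up. Channel 76 wide, 360 long, ends closed; slot 32 wide, lips 4 thick, space below 70 wide, 22 deep: a foot enters lengthwise and, flange on the lips, turns freely either way 6 mm under them. A fixed black stop is 115 to 255 to +y.
Mind the look-alikes: they are no part of the job. Leave any orange look-alike of the part that bears red_stop_grip alone. There is more than one size of the part that bears blue_stop_grip; the job needs the larger.

How it is judged:
On the way:
1. the red stop's foot is down in the channel, lying along it (angle between the x axis of red_stop_grip and the y axis of channel_mark, either way round below 0.35 rad and x of red_stop_grip in the frame of channel_mark between -0.015 and 0.015 m and z of red_stop_grip in the frame of channel_mark below 0.031 m), for 0.1 s.
At the end, for the whole second after the job is handed in: The red stop sits in the channel with its flange on the lips (within 3 mm, upright within about 6 degrees), within 20 mm of the yellow mark, its foot square across the channel within 15 degrees, released and at rest; the blue and green stops stand upright within 30 mm of where they began (angle between the x axis of red_stop_grip and the x axis of channel_mark, either way round below 0.26 rad and horizontal distance between red_stop_grip and channel_mark below 0.02 m and z of red_stop_grip in the frame of channel_mark between 0.023 and 0.029 m and angle between red_stop_grip's own z axis and vertical below 0.1 rad and linear speed of red_stop below 0.02 m/s and distance of each of blue_stop_grip, green_stop_grip from where it was at the start of the episode below 0.03 m and angle between each of blue_stop_grip, green_stop_grip's own z axis and vertical below 0.2 rad); the robot touches nothing.
It fails at once if the blue or the green stop is moved more than 30 mm or tipped (distance of any of blue_stop_grip, green_stop_grip from where it was at the start of the episode above 0.03 m).
It also fails if it takes over 45 s, if anything falls off the work surface, if the arm or the gripper's body presses on something with over 40 N, if the wrist force passes 120 N, or if a joint passes its speed limit or range.

## Working session

There is one attempt and no reset: what is moved stays moved. The work goes in short steps, Python scripts to look and compute and a tool call to move; the robot and the scene stay as the last step left them, time stands still between calls to the robot, and variables do not carry over. Pictures are saved under pics/ and viewed, at most 10 in all, crops included, and the job is handed in when it is done.

Besides the shell and the picture viewer there is one more tool, called after "Request:" by a JSON object that holds its "op" and its "data", one argument or row to a line. servo_tool: Moves the arm, as the interface text tells. Its arguments: {"type":"object","properties":{"targets":{"type":"array","items":{"type":"array"}},"grip_force":{"type":"number"}},"required":["targets"]}

```bash
mkdir -p pics; python3 - <<'E'
from plant import bot
import cv2,numpy as np
for n in("scene","top"):
    c=bot.capture(n); cv2.imwrite(f"pics/{n}0.png",c["color"][:,:,::-1]); np.savez(f"{n}0.npz",**c)
    print(n,c["fx"],c["fy"],c["cx"],c["cy"],c["xyz"],c["rotation"],[k for k in c])
print(bot.state())
E
```

```text
scene 483.47249285256527 483.47249285256527 280.7646104576185 209.82854107979574 [ 0.00566378 -0.56723613  0.56840312] [ 0.97093928  0.01185714 -0.75860977] ['color', 'depth', 'fx', 'fy', 'cx', 'cy', 'xyz', 'rotation']
top 392.79833334585487 392.79833334585487 276.7953098220199 203.427404105007 [0.40354646 0.00761138 0.92835216] [ 0.09105398 -0.03071649 -1.5422222 ] ['color', 'depth', 'fx', 'fy', 'cx', 'cy', 'xyz', 'rotation']
{'time': 0.1, 'joint_positions': array([ 1.08501884e+00,  3.20205853e-01,  1.56554578e+00, -1.56638229e-05,
        1.25742657e+00, -2.00106332e-02]), 'dq': array([-0.00010204, -0.00104899, -0.0028243 , -0.0007611 ,  0.0008214 ,
       -0.00129362]), 'joint_efforts': array([ 2.34403175e-03, -4.16403258e+01, -2.34706664e+01,  7.50547042e-05,
        4.93524014e-03, -1.92954320e-05]), 'ee_pos': array([0.25809723, 0.5134652 , 0.30318333]), 'tool_rot': array([-3.14000712e+00, -1.68353662e-05,  2.67583062e+00]), 'ft_force': array([ 0.30509237, -0.57017998,  0.05495161]), 'torque': array([-0.00178722,  0.06824975, -0.01845997]), 'grasp_force': 0.0, 'width': 1.0023758878297222}
```

View pics/scene0.png

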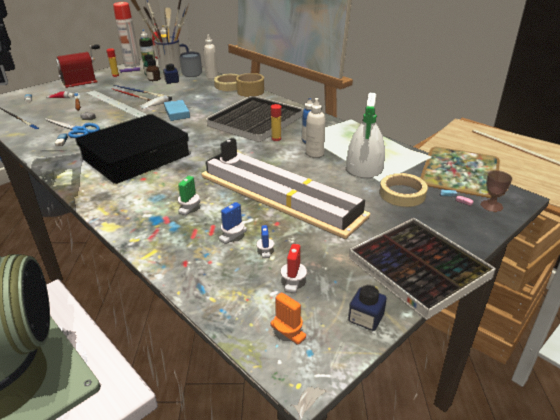

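View pics/top0.png

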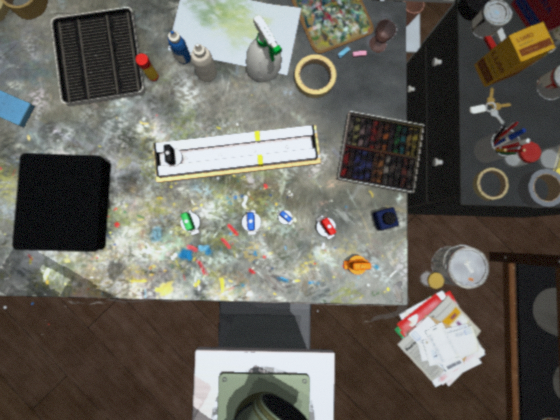

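The top view shows red at about (326,226), the large blue at (251,221), the small blue at (287,216), green at (189,221) and orange at (357,264). The channel tape is at (258,135) and (260,158), with the black stop at (172,153). The scene view has red at (293,262) and the tape at (292,198)/(307,184).

```bash
cat > h.py <<'E'
import cv2,numpy as np
from scipy.spatial.transform import Rotation as R
def rot(c): return R.from_euler('xyz',c["rotation"]).as_matrix()
def ray(c,uv,z):
    uv=np.atleast_2d(uv).astype(float)
    d=np.c_[(uv[:,0]-c["cx"])/c["fx"],-(uv[:,1]-c["cy"])/c["fy"],-np.ones(len(uv))]@rot(c).T
    return c["xyz"]+d*((z-c["xyz"][2])/d[:,2])[:,None]
def cloud(c):
    v,u=np.indices(c["depth"].shape); D=c["depth"]
    p=np.stack([(u-c["cx"])/c["fx"]*D,-(v-c["cy"])/c["fy"]*D,-D],-1)
    return p@rot(c).T+c["xyz"]
def mask(c,name):
    h=cv2.cvtColor(c["color"],cv2.COLOR_RGB2HSV); H,S,V=[h[...,i].astype(int) for i in range(3)]
    if name=="red": return ((H<6)|(H>172))&(S>150)&(V>80)
    if name=="blue": return (H>105)&(H<125)&(S>150)&(V>60)
    if name=="green": return (H>50)&(H<85)&(S>130)&(V>50)
    if name=="yellow": return (H>22)&(H<33)&(S>150)&(V>130)
    if name=="white": return (S<40)&(V>190)
def blobs(m,lo=10):
    n,l,s,c=cv2.connectedComponentsWithStats(m.astype(np.uint8))
    return [(l==i,s[i],c[i]) for i in range(1,n) if s[i,4]>=lo]
E
python3 - <<'E'
from h import *
for n in("top","scene"):
    c=np.load(n+"0.npz"); P=cloud(c)
    for col in("red","blue","green","yellow"):
        for m,s,ce in blobs(mask(c,col)):
            p=P[m&(c["depth"]>0)]
            if len(p)<5: continue
            md=np.median(p,0)
            if not(0.25<md[0]<.75 and abs(md[1])<.35): continue
            q=p[p[:,2]>np.percentile(p[:,2],95)-.012]
            xy=q[:,:2]-q[:,:2].mean(0); w,V=np.linalg.eigh(np.cov(xy.T))
            print(n,col,ce.round(1),s[4],"med",md.round(4),"z5,95",np.percentile(p[:,2],[5,95]).round(3),"topmean",q.mean(0).round(4),"yaw",np.degrees(np.arctan2(V[1,1],V[0,1])).round(1),"sd",np.sqrt(w).round(4), "rect",cv2.minAreaRect(q[:,:2].astype(np.float32)))
E
```

```text
top red [345.2 158.6] 16 med [ 0.6012 -0.1781  0.0097] z5,95 [0.008 0.012] topmean [ 0.6007 -0.1785  0.0098] yaw -175.1 sd [0.0019 0.0045] rect ((0.5996557474136353, -0.17838723957538605), (0.01467887032777071, 0.005573034752160311), 6.2445549964904785)
top red [343.1 171.7] 18 med [ 0.5684 -0.1736  0.0097] z5,95 [0.008 0.012] topmean [ 0.5689 -0.1737  0.0096] yaw 149.9 sd [0.0019 0.0046] rect ((0.5693559050559998, -0.17379873991012573), (0.0059456233866512775, 0.015042177401483059), 69.5764389038086)
top red [327.6 226.2] 100 med [ 0.4346 -0.1281  0.0687] z5,95 [0.061 0.071] topmean [ 0.4359 -0.13    0.0684] yaw -142.3 sd [0.0045 0.0117] rect ((0.43608468770980835, -0.13085508346557617), (0.03785213828086853, 0.015212619677186012), 36.07603454589844)
top red [232.7 229.5] 21 med [0.4232 0.0826 0.0014] z5,95 [-0.001  0.004] topmean [0.4243 0.0834 0.0016] yaw -136.1 sd [0.0011 0.0087] rect ((0.4248695969581604, 0.08425190299749374), (0.028456661850214005, 0.0033956253901124), 46.23490524291992)
top blue [390.5 209.8] 10 med [ 0.4782 -0.2779  0.043 ] z5,95 [0.041 0.046] topmean [ 0.478
[... 4009 characters left out ...]
 z5,95 [0.033 0.07 ] topmean [0.4365 0.1741 0.0657] yaw -160.5 sd [0.0033 0.0115] rect ((0.43884989619255066, 0.17756007611751556), (0.03901519998908043, 0.013088921085000038), 24.64781951904297)
scene yellow [306.9 181.2] 19 med [0.6413 0.0326 0.0441] z5,95 [0.043 0.047] topmean [0.641  0.0323 0.0442] yaw -173.8 sd [0.0023 0.0054] rect ((0.6411299109458923, 0.031660959124565125), (0.016438668593764305, 0.007980742491781712), 6.983996391296387)
scene yellow [290.7 192.9] 25 med [0.5848 0.0236 0.0438] z5,95 [0.042 0.046] topmean [0.5848 0.0236 0.0439] yaw -174.3 sd [0.0026 0.0064] rect ((0.5851032733917236, 0.023683279752731323), (0.018399063497781754, 0.0083980243653059), 11.982516288757324)
```

```bash
python3 - <<'E'
from h import *
c=np.load("top0.npz"); s=np.load("scene0.npz")
a=cv2.resize(c["color"][120:285,145:385],None,fx=3.3,fy=3.3,interpolation=cv2.INTER_CUBIC)
cv2.imwrite("pics/topcrop.png",a[:600,:800,::-1])
E
```

```text
(no output)
```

View pics/topcrop.png

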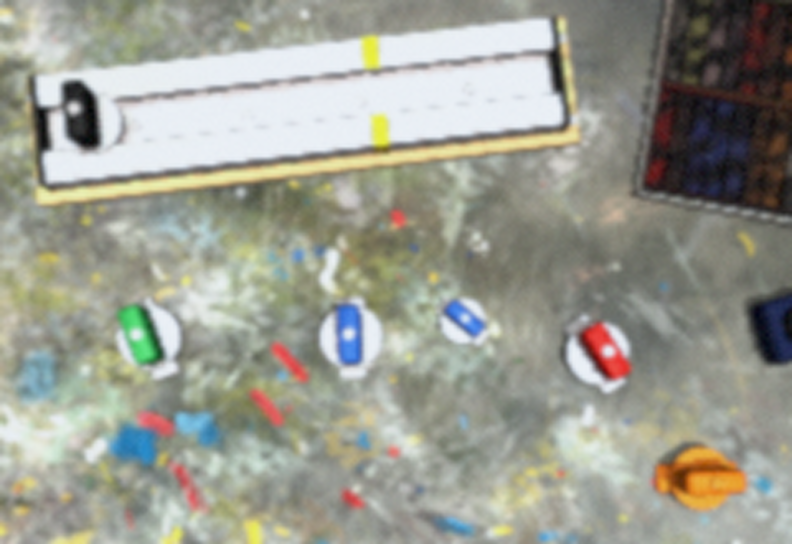

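The crop shows the red grip running up-left to down-right at about (605,350), with nothing close by. The slot edges run along the channel, with tapes at (371,52) and (380,130). The heights match (68 mm grip tops, 42 mm lips), so I can move now.

Request:
{"op": "servo_tool", "data": {
  "targets": [
    [[-3.21, -3.55, 0], [0, 0, 0], 1],
    [[-3.21, -3.55, 0], [0, 0, 0], 1],
    [[-3.21, -3.55, 0], [0, 0, 0], 1],
    [[-3.21, -3.55, 0], [0, 0, 0], 1],
    [[-3.21, -3.55, 0], [0, 0, 0], 1],
    [[-3.21, -3.55, 0], [0, 0, 0], 1],
    [[-3.21, -3.55, 0], [0, 0, 0], 1],
    [[-3.21, -3.55, 0], [0, 0, 0], 1],
    [[-3.21, -3.55, 0], [0, 0, 0], 1],
    [[-3.21, -3.55, 0], [0, 0, 0], 1],
    [[-3.21, -3.55, 0], [0, 0, 0], 1],
    [[-3.21, -3.55, 0], [0, 0, 0], 1],
    [[-3.21, -3.55, 0], [0, 0, 0], 1],
    [[-3.21, -3.55, 0], [0, 0, 0], 1],
    [[0, 0, 0], [0, 0, 10.6], 1],
    [[0, 0, 0], [0, 0, 10.6], 1],
    [[0, 0, 0], [0, 0, 10.6], 1],
    [[0, 0, 0], [0, 0, 10.6], 1],
    [[0, 0, 0], [0, 0, 10.6], 1],
    [[0, 0, 0], [0, 0, 10.6], 1]
  ]
}}

```text
time: 2.6
ee_pos: [0.4363, -0.1321, 0.3035]
tool_rot: [-3.141, -0.0, 1.56]
ft_force: [0.1, -0.6, 0.2]
width: 0.999
grasp_force: 0.0
```

Request:
{"op": "servo_tool", "data": {
  "targets": [
    [[0, 0, 0], [0, 0, 10.6], 1],
    [[0, 0, 0], [0, 0, 10.6], 1],
    [[0, 0, 0], [0, 0, 10.6], 1],
    [[0, 0, 0], [0, 0, 10.6], 1],
    [[0, 0, 0], [0, 0, 10.6], 1],
    [[0, 0, 0], [0, 0, 0], 1],
    [[0, 0, 0], [0, 0, 0], 1]
  ]
}}

```text
time: 3.48
ee_pos: [0.4364, -0.1321, 0.3037]
tool_rot: [-3.141, 0.0, 0.643]
ft_force: [0.2, -0.6, -0.2]
width: 0.997
grasp_force: 0.0
```

```bash
python3 - <<'E'
from h import *
from plant import bot
for n in("top","scene"):
    c=np.load(n+"0.npz"); P=cloud(c)
    m=(P[...,2]>.037)&(P[...,2]<.05)&(abs(P[...,0]-.612)<.075)&(abs(P[...,1]-.03)<.2)
    m=max(blobs(cv2.morphologyEx(m.astype(np.uint8),cv2.MORPH_OPEN,np.ones((2,2)))),key=lambda b:b[1][4])[0]
    # slot edges: within mask, lips only; outer rectangle of lip points
    p=P[m][:,:2].astype(np.float32); print(n,len(p),cv2.minAreaRect(p),p.mean(0))
    # dark slot edge line by colour
c=bot.capture("top"); np.savez("top1.npz",**c); cv2.imwrite("pics/top1.png",c["color"][...,::-1])
m=max(blobs(mask(c,"red")&(np.indices(c["depth"].shape)[0]>200)),key=lambda b:b[1][4]); print(m[1],m[2])
s=bot.state(); print(s["time"],s["ee_pos"],s["tool_rot"],s["joint_positions"])
E
```

```text
top 2944 ((0.6056339740753174, 0.059342607855796814), (0.299956351518631, 0.2899797558784485), 58.38962936401367) [0.6037095  0.06224742]
scene 2338 ((0.41464948654174805, -0.24148422479629517), (0.9995864629745483, 0.30718305706977844), 55.61960220336914) [0.6035819  0.04272885]
[397 309  22  20  81] [405.7654321  319.19753086]
3.525 [ 0.4364738  -0.13212582  0.30376079] [-3.14130708e+00  8.77094991e-05  6.42759147e-01] [-3.19212295e-01  1.31816634e-01  1.81746935e+00  9.83166339e-05
  1.19259110e+00  6.08788581e-01]
```

Request:
{"op": "servo_tool", "data": {
  "targets": [
    [[0, 0, 3], [0, 0, 0], 1],
    [[0, 0, 3], [0, 0, 0], 1],
    [[0, 0, 3], [0, 0, 0], 1],
    [[0, 0, 3], [0, 0, 0], 1],
    [[0, 0, 2], [0, 0, 0], 1],
    [[0, 0, 2], [0, 0, 0], 1],
    [[0, 0, 1], [0, 0, 0], 1],
    [[0, 0, 0], [0, 0, 0], 1],
    [[0, 0, 0], [0, 0, 0], 1]
  ]
}}

```text
time: 4.65
ee_pos: [0.437, -0.1323, 0.1345]
tool_rot: [3.14, -0.001, 0.641]
ft_force: [-0.3, -0.0, 0.5]
width: 0.999
grasp_force: 0.0
```

```bash
python3 - <<'E'
from h import *
from plant import bot
o=[]
for n,(r0,c0) in (("top",(165,255)),("scene",(180,200))):
    c=bot.capture(n); o.append(cv2.resize(c["color"][r0:r0+120,c0:c0+130],(400,369),interpolation=cv2.INTER_CUBIC))
cv2.imwrite("pics/pre.png",np.hstack(o)[...,::-1])
c=np.load("top0.npz")
# slot / lip edges from intensity: profile across channel, sampled at z=.042
g=cv2.cvtColor(c["color"],cv2.COLOR_RGB2GRAY).astype(np.float32); Rm=rot(c)
def proj(p):
    q=(p-c["xyz"])@Rm; return q[...,0]/-q[...,2]*c["fx"]+c["cx"], -q[...,1]/-q[...,2]*c["fy"]+c["cy"]
for z in(.042,):
  L=[]
  for y in np.arange(-.08,.13,.01):
    xs=np.arange(.55,.68,.001); p=np.stack([xs,np.full_like(xs,y),np.full_like(xs,z)],-1); u,v=proj(p)
    I=cv2.remap(g,u.astype(np.float32)[None],v.astype(np.float32)[None],cv2.INTER_LINEAR)[0]
    d=np.gradient(cv2.GaussianBlur(I[None],(5,1),0)[0])
    xm=.612-(y-.028)*.11; k=abs(xs-(xm+.016))<.008; kk=abs(xs-(xm+.038))<.012; kl=abs(xs-(xm-.038))<.012
    L.append((y,xs[k][I[k].argmin()],xs[kk][d[kk].argmin()],xs[kl][d[kl].argmax()]))
  L=np.array(L)
  for j in(1,2,3):
    f=np.polyfit(L[:,0],L[:,j],1); r=abs(L[:,j]-np.polyval(f,L[:,0])); ok=r<1.5*np.median(r)+.001; f=np.polyfit(L[ok,0],L[ok,j],1)
    print(j,ok.sum(),"slope deg",np.degrees(np.arctan(f[0])),"x at y=.028",np.polyval(f,.028),r.max())
E
```

```text
1 21 slope deg -8.778031142660742 x at y=.028 0.6276694372294371 0.0016255411255410301
2 21 slope deg -8.683526835729516 x at y=.028 0.6522543722943721 0.0010510822510826356
3 21 slope deg -8.530765609948274 x at y=.028 0.5750380952380951 0.00026190476190512957
```

View pics/pre.png

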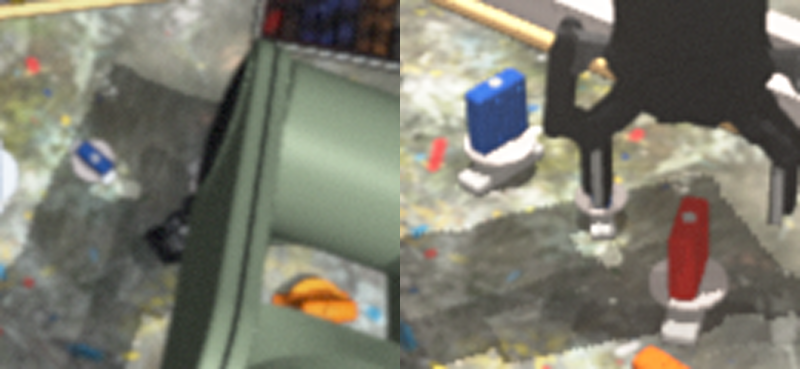

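The left panel hides the red stop behind the arm. In the right panel the red grip at (688,250) lies midway between the finger tips (600 and 777). Lowering the last 3 cm and gripping.

Request:
{"op": "servo_tool", "data": {
  "targets": [
    [[0, 0, 1.5], [0, 0, 0], 1],
    [[0, 0, 1.5], [0, 0, 0], 1],
    [[0, 0, 0], [0, 0, 0], 1],
    [[0, 0, 0], [0, 0, 0], -1],
    [[0, 0, 0], [0, 0, 0], -1],
    [[0, 0, 0], [0, 0, 0], -1],
    [[0, 0, 0], [0, 0, 0], -1],
    [[0, 0, 0], [0, 0, 0], -1],
    [[0, 0, 0], [0, 0, 0], -1],
    [[0, 0, 0], [0, 0, 0], -1],
    [[0, 0, 0], [0, 0, 0], -1]
  ],
  "grip_force": 60
}}

```text
time: 6.12
ee_pos: [0.4368, -0.1322, 0.1043]
tool_rot: [3.141, -0.001, 0.641]
ft_force: [-0.1, -0.6, 4.8]
width: 0.181
grasp_force: 59.1
```

Request:
{"op": "servo_tool", "data": {
  "targets": [
    [[0, 0, -2], [0, 0, 0], -1],
    [[0, 0, -4], [0, 0, 0], -1],
    [[0, 0, -4], [0, 0, 0], -1],
    [[3.95, -0.39, 0], [0, 0, 0], -1],
    [[3.95, -0.39, 0], [0, 0, 0], -1],
    [[3.95, -0.39, 0], [0, 0, 0], -1],
    [[3.95, -0.38, 0], [0, 0, 0], -1],
    [[3.95, -0.38, 0], [0, 0, 0], -1],
    [[3.95, -0.38, 0], [0, 0, 0], -1],
    [[0, 0, 0], [0, 0, -10.3], -1],
    [[0, 0, 0], [0, 0, -10.3], -1],
    [[0, 0, 0], [0, 0, -10.3], -1],
    [[0, 0, 0], [0, 0, -10.3], -1],
    [[0, 0, 0], [0, 0, -10.3], -1],
    [[0, 0, 0], [0, 0, -10.3], -1],
    [[0, 0, 0], [0, 0, 0], -1],
    [[0, 0, 0], [0, 0, 0], -1]
  ]
}}

```text
time: 8.25
ee_pos: [0.6125, 0.028, 0.2034]
tool_rot: [-3.141, -0.0, 1.717]
ft_force: [0.1, 0.1, -1.4]
width: 0.178
grasp_force: 58.6
```

```bash
python3 - <<'E'
from h import *
from plant import bot
c=bot.capture("scene"); np.savez("scene2.npz",**c); cv2.imwrite("pics/s2.png",cv2.resize(c["color"][60:240,180:400],(733,600),interpolation=cv2.INTER_CUBIC)[...,::-1])
s=bot.state(); print(s["time"],s["ee_pos"],np.degrees(s["tool_rot"]),s["ft_force"],s["width"])
E
```

```text
8.3 [0.6126128  0.02805387 0.20355058] [-1.79965124e+02 -9.52278329e-03  9.83968686e+01] [-0.20339049 -0.53976571 -1.61618134] 0.17883613163252501
```

View pics/s2.png

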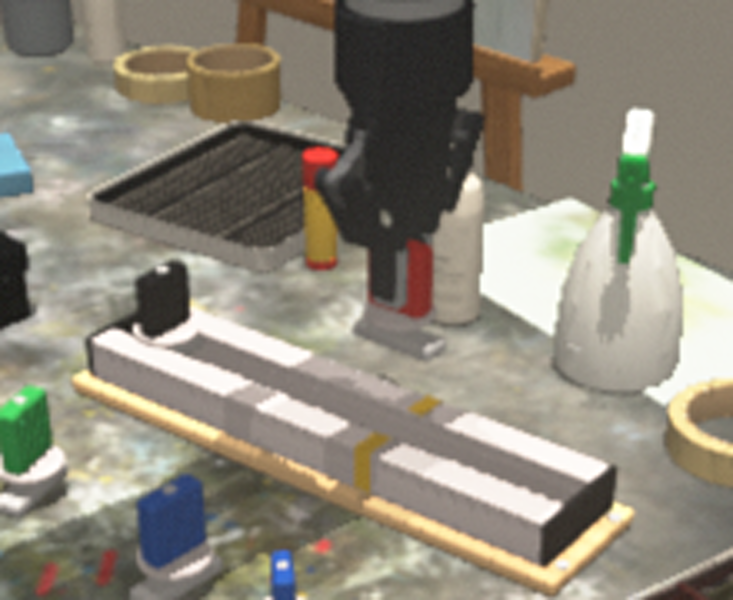

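The view shows the stop upright in the gripper above the channel (foot at (400,335) in the crop), lengthwise along the slot and near the tape. The black stop is well clear.

Request:
{"op": "servo_tool", "data": {
  "targets": [
    [[0, 0, 2], [0, 0, 0], -1],
    [[0, 0, 2], [0, 0, 0], -1],
    [[0, 0, 1.2], [0, 0, 0], -1],
    [[0, 0, 1], [0, 0, 0], -1],
    [[0, 0, 0.6], [0, 0, 0], -1],
    [[0, 0, 0.4], [0, 0, 0], -1],
    [[0, 0, 0], [0, 0, 0], -1],
    [[0, 0, 0], [0, 0, 0], -1]
  ]
}}

```text
time: 9.3
ee_pos: [0.613, 0.0281, 0.1323]
tool_rot: [3.141, 0.0, 1.719]
ft_force: [-0.3, 0.3, -1.1]
width: 0.179
grasp_force: 58.6
```

Request:
{"op": "servo_tool", "data": {
  "targets": [
    [[0, 0, 0.2], [0, 0, 0], -1],
    [[0, 0, 0.2], [0, 0, 0], -1],
    [[0, 0, 0], [0, 0, 0], -1],
    [[0, 0, 0], [0, 0, 0], -1]
  ]
}}

```text
time: 9.8
ee_pos: [0.6127, 0.028, 0.1279]
tool_rot: [-3.142, -0.0, 1.719]
ft_force: [-0.4, 0.1, -1.7]
width: 0.178
grasp_force: 58.6
```

```bash
python3 - <<'E'
from h import *
from plant import bot
c=bot.capture("scene"); cv2.imwrite("pics/s3.png",cv2.resize(c["color"][60:240,180:400],(733,600),interpolation=cv2.INTER_CUBIC)[...,::-1])
P=cloud(c); m=mask(c,"red")&(abs(P[...,0]-.61)<.06)&(abs(P[...,1]-.03)<.08)&(P[...,2]>.05)
p=P[m]-[.6132,.028,.042]; a=np.radians(8.7)
l=p[:,:2]@np.array([[np.cos(a),-np.sin(a)],[np.sin(a),np.cos(a)]])
print(len(p),np.percentile(l,[3,97],axis=0),np.percentile(p[:,2],[3,97]))
s=bot.state(); print(s["ee_pos"],np.degrees(s["tool_rot"]),s["ft_force"],s["torque"])
E
```

```text
114 [[-0.02269768 -0.02021933]
 [ 0.0030765   0.02908729]] [0.01182928 0.17371771]
[0.61275625 0.02807148 0.12790022] [ 1.79996341e+02 -4.05589919e-03  9.85121620e+01] [-0.08374693  0.21374603 -1.51644437] [ 0.01310128 -0.03783431 -0.04231154]
```

View pics/s3.png

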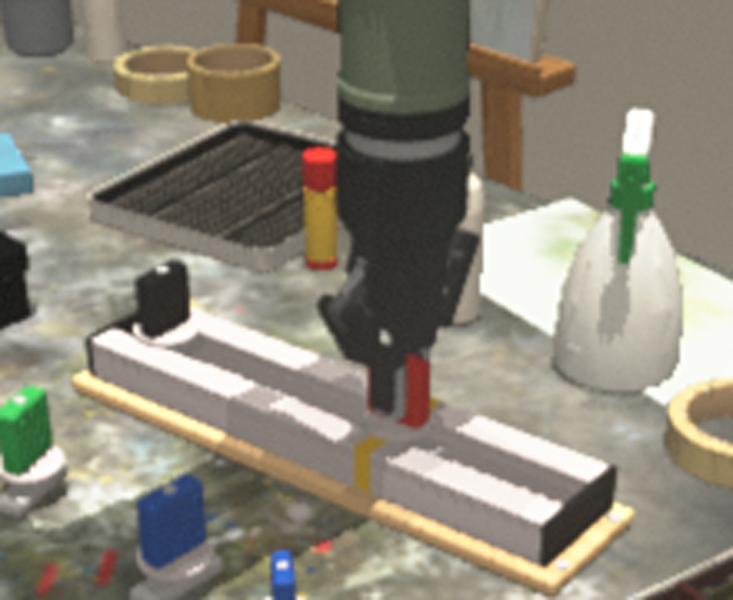

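The foot has entered the slot at the mark with no contact force, and about 1.5 mm is left to seat.

Request:
{"op": "servo_tool", "data": {
  "targets": [
    [[0, 0, 0.1], [0, 0, 0], -1],
    [[0, 0, 0.1], [0, 0, 0], -1],
    [[0, 0, 0], [0, 0, 0], -1],
    [[0, 0, 0], [0, 0, 0], -1]
  ]
}}

```text
time: 10.35
ee_pos: [0.6128, 0.0281, 0.1263]
tool_rot: [3.141, -0.0, 1.719]
ft_force: [-0.8, -0.6, 2.8]
width: 0.182
grasp_force: 59.1
```

Contact is felt at the expected height. Now the quarter turn.

Request:
{"op": "servo_tool", "data": {
  "targets": [
    [[0, 0, 0], [0, 0, 9], -1],
    [[0, 0, 0], [0, 0, 9], -1],
    [[0, 0, 0], [0, 0, 9], -1],
    [[0, 0, 0], [0, 0, 9], -1],
    [[0, 0, 0], [0, 0, 9], -1],
    [[0, 0, 0], [0, 0, 9], -1],
    [[0, 0, 0], [0, 0, 9], -1],
    [[0, 0, 0], [0, 0, 9], -1],
    [[0, 0, 0], [0, 0, 9], -1],
    [[0, 0, 0], [0, 0, 9], -1],
    [[0, 0, 0], [0, 0, 0], -1],
    [[0, 0, 0], [0, 0, 0], -1]
  ]
}}

```text
time: 11.85
ee_pos: [0.6132, 0.0281, 0.1263]
tool_rot: [3.142, -0.001, 0.151]
ft_force: [0.1, 0.3, 4.2]
width: 0.181
grasp_force: 59.1
```

Request:
{"op": "servo_tool", "data": {
  "targets": [
    [[0, 0, 0], [0, 0, 0], 0],
    [[0, 0, 0], [0, 0, 0], 0],
    [[0, 0, 0], [0, 0, 0], 0.2],
    [[0, 0, 0], [0, 0, 0], 0.2],
    [[0, 0, 0], [0, 0, 0], 0.2],
    [[0, 0, -2], [0, 0, 0], 0.2],
    [[0, 0, -4], [0, 0, 0], 0.2],
    [[0, 0, -5], [0, 0, 0], 0.2],
    [[-5, 0, -5], [0, 0, 0], 0.2],
    [[-5, 0, 0], [0, 0, 0], 0.2],
    [[-5, 0, 0], [0, 0, 0], 0.2],
    [[-5, 0, 0], [0, 0, 0], 0.2],
    [[0, 0, 0], [0, 0, 0], 0.2],
    [[0, 0, 0], [0, 0, 0], 0.2]
  ]
}}

```text
time: 13.6
ee_pos: [0.4214, -0.0007, 0.2807]
tool_rot: [3.141, -0.002, 0.148]
ft_force: [0.5, 0.5, 0.3]
width: 0.601
grasp_force: 0.0
```

```bash
python3 - <<'E'
from h import *
from plant import bot
c=bot.capture("scene"); t=bot.capture("top"); cv2.imwrite("pics/s4.png",np.hstack([cv2.resize(c["color"][80:260,180:400],(489,400),interpolation=cv2.INTER_CUBIC),cv2.resize(t["color"][100:260,200:320],(300,400),interpolation=cv2.INTER_CUBIC)])[...,::-1])
for k in(c,t):
    P=cloud(k); m=mask(k,"red")&(abs(P[...,0]-.61)<.06)&(abs(P[...,1]-.03)<.06)&(P[...,2]>.05)&(P[...,2]<.12)
    p=P[m]; q=p[p[:,2]>np.percentile(p[:,2],95)-.012] if len(p)>4 else p
    if len(q)>4: print(len(q),q.mean(0),np.percentile(p[:,2],[5,95]),cv2.minAreaRect(q[:,:2].astype(np.float32)))
E
```

```text
110 [0.60986198 0.02269065 0.08746231] [0.05479309 0.0913906 ] ((0.6120617389678955, 0.025205157697200775), (0.03831501305103302, 0.014464027248322964), 9.043002128601074)
74 [0.60960741 0.028157   0.09039143] [0.07856051 0.09245773] ((0.6109434962272644, 0.028351053595542908), (0.036076080054044724, 0.011989534832537174), 8.0446195602417)
```

View pics/s4.png

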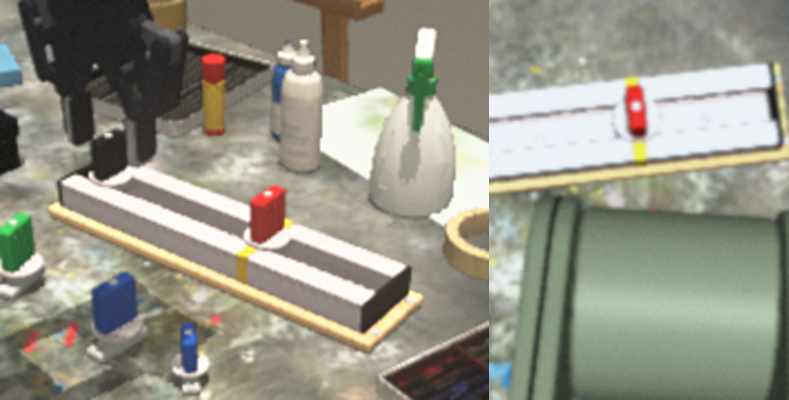

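The red stop stands seated at the mark: the grip is at (267,213) on the left and (636,108) on the right, between the tapes. Its top is at 0.090 m and its yaw about 8.5°, square across the channel. The blue and green stops haven't moved.

```bash
python3 -c "
from plant import bot
print(bot.finish_job())"
```

```text
the job is handed in; nothing more can be done
None
```

The red stop is seated in the channel at the yellow mark, its foot turned square across under the lips, and released; blue and green still stand in place, and the job was handed in at about 14 s, with no verdict returned.

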